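# Bench-check of a parking-brake lever

### The arm

A 6-joint arm with a two-finger parallel gripper is mounted at the origin on the work surface; the furniture and walls round the work are solid. World frame = base frame: x ahead of the robot, y to its left, z up, the work surface at z = 0. Lengths are in m, angles in rad, forces in N, time in s.
With the tool pointing down it reaches from about 0.3 to 0.875 m from the base axis. Payload 4.2 kg.
Tool frame: the origin (TCP) lies on the mounting face of the last link; the fingertips stand 173 mm ahead of it and the grasp point (between the pads) lies 155 mm ahead of it; z points along the fingers, y is the line along which they close (so a half turn about z gives the same grasp; the last joint's range is limited). The gripper opens to 85 mm and grips with 20 to 120 N. Pads are 22 mm wide; open, the fingers measure 114 mm over their backs; the gripper's body (76 mm by 85 mm) begins 54 mm behind the grasp point. The pads swing forward as they close: fully open they stand 13 mm farther back than shut.
Start: joints at [1.085, 0.32, 1.565, -0, 1.257, -0.02], TCP at [0.258, 0.514, 0.405] pointing down, gripper open.
Joint ranges: [-3.11, 3.11], [-0.84, 2.01], [0.21, 2.61], [-1.34, 4.49], [0.05, 2.63], [-2.56, 2.56]. Speed limits (rad/s): [2.57, 2.57, 3.14, 3.14, 3.14, 3.14].

### API

Orientations are given as a unit quaternion [x, y, z, w].
In Python, from workcell import bot gives the robot as it stands.
- The arm moves only by the tool move_arm, never from a script. Its argument "plan" is a list that holds one entry, the list of rows, each a list of 6 numbers: the shift along the tool's x, y, z in cm, then the turn, a rotation vector about the tool's x, y, z in degrees. A call has 1 to 8 rows; each row shifts and turns the commanded pose from where the row before left it, along the tool's axes as they then stand; what a row does not reach is not made up. A row lasts 1/8 s, in which the tool goes at most 62.5 mm and 10.7 degrees, less where a joint would pass 70% of its speed; a pose out of reach is approached as far as the arm can. A call with a gripper value outside its range is refused whole. "gripper" is the closure, from 0 (fully open) to 1 (shut), set as the call begins (left out, the last holds). The fingers move at their own pace and stop on an object; "squeeze" is the grip in N (left out, the last holds). Time passes only in rows, so rows that do not move let the fingers close. It gives the time, the measured TCP pose, the force, the opening and the grip force at its end, in the units of the state.
- bot.get_obs(): the state, without advancing time (a new reading comes with each control period).
- bot.read_camera(name): name is "side" or "top" or "wrist"; returns a dict with "img" (400x640x3 uint8, red, green, blue), "vertical_fov" (degrees; the focal length in pixels is half the picture's height over the tangent of half this angle, whatever the lens; pixels are square), "cx", "cy" (the principal point, pixels), "rvec" (rotation vector, rad) and "tvec" (3), from world to camera coordinates, as OpenCV has them. Camera axes: x right, y down, z forward; pixel columns grow to the right and rows downward; lengths in m; the calibration is good to about 2 mm. A picture is of the moment at which its call begins. There is no depth.
- bot.job_done(): hands the job in; it is judged then, once.
The state is a dict: "time_s": time; "joints": joint angles; "joint_velocities": joint speeds; "joint_torque": joint torques, N m; "position": TCP position; "tool_rot": TCP orientation; "force": force on the tool from outside, world axes, zero at the start; "moment": the same for the moment, N m; "opening": finger opening in m; "finger_force": force on a finger pad.
Only numpy, scipy, OpenCV 4.12 (cv2) and the standard library are available. Lean on these libraries where they do the work, as an engineer would, in place of code of your own. Each camera call takes 0.05 s, during which the arm holds its last target. There are 200 camera calls.

### The job

Check the rebuilt parking-brake lever on its bench stand: pull it up to the fourth notch and let go, so that the ratchet alone holds it there, then press the release button on the end of the grip and bring the lever all the way down onto its rest. To lock it for transport, swing the keeper bar across above the lever until it has snapped fully home in its catch; leave the tools and things lying about the stand where they are.

Things in the scene. Friction and masses are not known exactly. Their poses are not given: they have to be found in the camera images.
- brake_stand: fixed stand on a dark steel plate 215 x 170 x 12 mm. Origin on the bench under the lever's pivot; the lever leans to -x, the stand's front (to the robot's right); y across, z up. Two notched steel cheeks (33 mm apart, 5 thick, 153 high) hold the lever between them. At x = -91 mm stand two 16 mm posts: the keeper's hinge post at y = +56, the catch at y = -56 mm (176 high)
- lever_hinge (a point): the lever's pivot, 75 mm above the bench; the lever turns about the stand's y axis through this point
- brake_lever (a joint): lever angle in rad: 0 = on its rest, sloping 34 deg above level towards the stand's front (-x); grows as the grip is pulled up and back. One-way ratchet: notch k (1 to 6) holds it at k x 0.15 rad, so the fourth at 0.60 (slope 68 deg). Let go between notches, it sinks back to the lower one; past the fourth, only the button frees it. Return spring: about 4 to 6 N at the grip; stops at 0.97
- grip (a point): near the end of the black rubber grip (30 mm thick, 85 mm long, its end 13 mm beyond this point), on the lever's centre line 206 mm from the pivot: hold it here, so that the lever's end (45 mm beyond) stays clear of the palm: it comes nearer as the lever rises
- button_top (a point): centre of the flat face of the grey round release button (16 mm diameter), on the lever's centre line, 231 mm from the pivot when out, 8 mm out of its 30 mm collar. It is pushed along the lever towards the pivot. A flat steel guard (30 mm wide) lies over it, 15 mm above the centre line on the lever's upper side and 20 mm beyond the button: come in under it, along the lever
- release_button (a joint): travel of the button in m: 0 = out, 0.0075 = fully in; the pawl is clear of the notches from about 0.005. The spring needs about 4 N to start, 6 N fully in. It must be held in while the lever goes down, or the pawl catches in the next notch
- keeper_bar (a joint): keeper angle in rad: about 0 = closed, the bar lying across above the lever with its end in the fork of the catch; 1.57 = open, pointing to the stand's rear (+x). Turns about a vertical axis, stays where left, ends at -0.015. Below about 0.18 a sprung tongue in the catch resists (6 to 10 N at the knob); past it the bar is locked. It can close only when the lever is down
- catch_tongue (a joint): the sprung steel tongue in the catch, in m: 0 = up, grows as the bar pushes it down in passing (7 mm); it springs up again behind the closed bar and then stops it from opening
- keeper_hinge (a point): on the keeper's vertical hinge axis, at the height of the bar's centre line, 161 mm above the bench. The bar is a 10 mm round steel rod 123 mm long
- keeper_knob (a point): the upright steel knob (15 mm diameter, its top 200 mm above the bench) on the keeper bar, 86 mm from the hinge axis; this point is on the knob's axis, 186 mm above the bench
- spanner_a: combination spanner 47 x 212 x 13 mm lying by the stand; bystander, leave it
- pliers: combination pliers with red handles, 174 x 65 x 12 mm, lying by the stand; bystander
- nail_tin: round tin, 86 mm diameter, 40 mm high; bystander
- wood_block: wood offcut 65 x 140 x 38 mm; bystander

How it is judged:
On the way, in this order (a step that is already met when the one before it is completed fails the run):
1. the lever stands in its fourth notch (0.60 rad, within 0.05), held by the ratchet alone, untouched by the robot (value of joint brake_lever between 0.55 and 0.65 rad and contact force between brake_lever and the arm below 0.2 N and contact force between brake_lever and the fingers below 0.2 N), for 0.3 s.
2. the release button is pressed in (more than 3 mm) while the lever is still up in the fourth notch (value of joint release_button above 0.003 m and value of joint brake_lever between 0.52 and 0.68 rad).
3. the lever is down on its rest (under 0.03 rad) (value of joint brake_lever below 0.03 rad), for 0.2 s.
At the end, for the whole second after the job is handed in: the lever is down on its rest (under 0.03 rad) with the button out (under 2 mm), and the keeper bar is home in its catch (under 0.025 rad) with the tongue sprung up behind it (under 2 mm) (value of joint brake_lever below 0.03 rad and value of joint keeper_bar below 0.025 rad and value of joint each of catch_tongue, release_button below 0.002 m); the robot touches nothing.
It fails at once if the spanner, pliers, tin or wood block is shifted by more than 30 mm (distance of any of spanner_a, pliers, nail_tin, wood_block from where it was at the start of the episode above 0.03 m).
It also fails if it takes over 66 s, if anything falls off the work surface, if the arm or the gripper's body presses on something with over 40 N, if the wrist force passes 120 N, or if a joint passes its speed limit or range.

## Working session

There is one attempt and no reset: what is moved stays moved. The work goes in short steps, Python scripts to look and compute and a tool call to move; the robot and the scene stay as the last step left them, time stands still between calls to the robot, and variables do not carry over. Pictures are saved under pics/ and viewed, at most 12 in all, crops included, and the job is handed in when it is done.

Besides the shell and the picture viewer there is one more tool, called after "Emit:" as name(argument=value, ...) on one line, values as JSON. move_arm: Moves the arm, as the interface text tells. Its arguments: {"type":"object","properties":{"plan":{"type":"array","items":{"type":"array","items":{"type":"array","items":{"type":"number"}}}},"gripper":{"type":"number"},"squeeze":{"type":"number"}},"required":["plan"]}

```bash
mkdir -p pics; ls; python3 - <<'E'
from workcell import bot
import cv2,numpy as np
o=bot.get_obs();print(o)
for n in("side","top","wrist"):
    c=bot.read_camera(n);cv2.imwrite(f"pics/{n}0.png",c["img"][:,:,::-1]);np.savez(f"pics/{n}0.npz",**c)
    print(n,{k:c[k] for k in c if k!="img"})
E
```

```text
pics
{'time_s': 0.0, 'joints': array([ 1.08501664e+00,  3.20290643e-01,  1.56568061e+00,  5.49435121e-06,
        1.25738133e+00, -1.99689469e-02]), 'joint_velocities': array([ 0.00017499, -0.00088688, -0.00076031,  0.00183617, -0.00075016,
        0.00022956]), 'joint_torque': array([-1.19895692e-03, -4.15530074e+01, -2.34167933e+01,  1.46988367e-05,
        7.98196852e-03, -4.46210117e-05]), 'position': array([0.2581638 , 0.51359805, 0.40388209]), 'tool_rot': array([ 2.30806154e-01,  9.72999355e-01, -8.51328758e-04, -2.22686793e-04]), 'force': array([-0.55258618, -1.10895006,  0.79161863]), 'moment': array([ 0.03669037,  0.01123505, -0.05298097]), 'finger_force': 0.0, 'opening': 0.08532646056057083}
side {'vertical_fov': 48.51261452501772, 'cx': 307.09947383216434, 'cy': 209.34627945165735, 'rvec': array([ 1.98133063, -0.26395149,  0.13525797]), 'tvec': array([-0.5385807 ,  0.20980326,  1.04837766])}
top {'vertical_fov': 56.00263762884363, 'cx': 319.66532427394526, 'cy': 203.6949653254899, 'rvec': array([ 2.1690575 , -2.02575024,  0.21669245]), 'tvec': array([0.01977829, 0.57250402, 0.89202395])}
wrist {'vertical_fov': 66.68436875289359, 'cx': 321.0011275194273, 'cy': 200.23932394886376, 'rvec': array([-2.42893207, -1.4957901 , -0.2450974 ]), 'tvec': array([-0.57424812, -0.04057069,  0.38017722])}
```

View pics/side0.png

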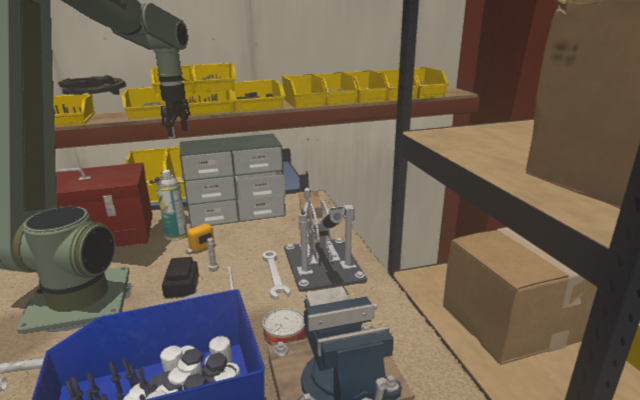

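View pics/top0.png

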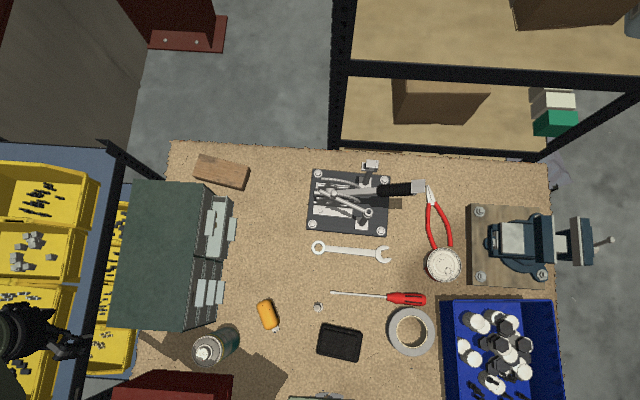

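The top view shows the stand at about (347,203), its lever to the right with the grip at (400,188), the pliers at (438,220), the tin at (443,265) and the spanner at (350,250). In the side view the stand is at about (325,240). Next I'll enlarge both.

```bash
python3 - <<'E'
import cv2,numpy as np
t=cv2.imread("pics/top0.png")[150:245,290:450]; s=cv2.imread("pics/side0.png")[175:295,270:380]
t=cv2.resize(t,None,fx=5,fy=5,interpolation=cv2.INTER_CUBIC); s=cv2.resize(s,None,fx=5,fy=5,interpolation=cv2.INTER_CUBIC)
cv2.imwrite("pics/tc.png",t);cv2.imwrite("pics/sc.png",s)
E
```

```text
(no output)
```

View pics/tc.png

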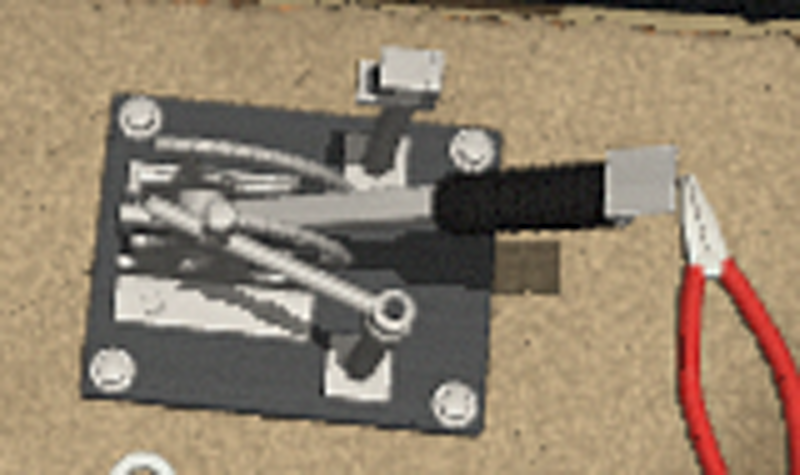

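View pics/sc.png

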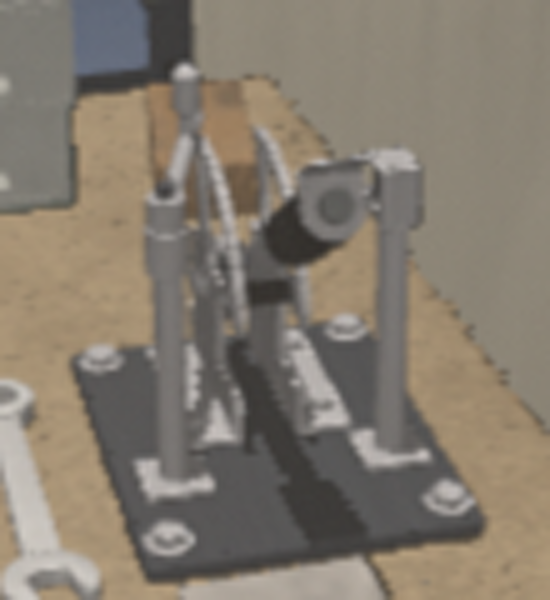

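The top crop shows the plate corners at (312,169), (390,176), (386,237) and (306,230), the hinge post top at (368,212), the catch head at (372,164), the knob at (333,193) and the guard at (418,186). The side crop shows the hinge post top at (303,216), the catch at (349,206), the knob top at (307,189) and the button at (338,216).

```bash
cat > h.py <<'E'
import numpy as np,cv2
from scipy.spatial.transform import Rotation as R
def K(c):
    f=200/np.tan(np.radians(float(c["vertical_fov"]))/2);return np.array([[f,0,float(c["cx"])],[0,f,float(c["cy"])],[0,0,1]])
def ray(c,p):
    M=R.from_rotvec(c["rvec"]).as_matrix();d=M.T@np.linalg.inv(K(c))@np.array([*p,1.]);return -M.T@c["tvec"],d/np.linalg.norm(d)
def onz(c,p,z):
    o,d=ray(c,p);return o+d*(z-o[2])/d[2]
def proj(c,P):
    return cv2.projectPoints(np.array([P],float).reshape(-1,1,3),c["rvec"],c["tvec"],K(c),None)[0].reshape(-1,2)
def tri(c1,p1,c2,p2):
    o1,d1=ray(c1,p1);o2,d2=ray(c2,p2)
    s=np.linalg.lstsq(np.c_[d1,-d2],o2-o1,rcond=None)[0];a=o1+d1*s[0];b=o2+d2*s[1];return (a+b)/2,np.linalg.norm(a-b)
E
python3 - <<'E'
from h import *
np.set_printoptions(precision=4,suppress=True)
t=dict(np.load("pics/top0.npz"));s=dict(np.load("pics/side0.npz"))
T=lambda u,v:(290+(u-2)/5,150+(v-2)/5);S=lambda u,v:(270+(u-2)/5,175+(v-2)/5)
pl=[onz(t,T(*p),.012) for p in((112,95),(500,130),(482,434),(82,396))];print(np.array(pl))
pls=[onz(s,S(*p),.012) for p in((72,357),(362,330),(484,520),(148,575))];print("side",np.array(pls))
for n,a,b in(("hingepost",(394,310),(165,203)),("catch",(412,70),(395,160)),("knobtop",(212,210),(185,72)),("btn/guard end",(640,185),(340,205))):
    print(n,tri(t,T(*a),s,S(*b)))
print("hinge base side",onz(s,S(175,487),.014),"catch base",onz(s,S(392,455),.014))
print("hinge z176",onz(t,T(394,310),.17),"catch",onz(t,T(412,70),.176),"knob z200",onz(t,T(212,210),.2),onz(s,S(185,68),.2))
E
```

```text
[[ 0.6781  0.0877  0.012 ]
 [ 0.6723 -0.1246  0.012 ]
 [ 0.5052 -0.1199  0.012 ]
 [ 0.5111  0.0913  0.012 ]]
side [[ 0.5121  0.0862  0.012 ]
 [ 0.6752  0.0694  0.012 ]
 [ 0.6709 -0.1301  0.012 ]
 [ 0.5043 -0.1292  0.012 ]]
hingepost (array([ 0.5358, -0.054 ,  0.166 ]), np.float64(0.0006984198929403804))
catch (array([ 0.6479, -0.057 ,  0.1741]), np.float64(0.0014749280496033563))
knobtop (array([0.5683, 0.0308, 0.1964]), np.float64(0.0016487688945058675))
btn/guard end (array([ 0.5904, -0.1544,  0.2027]), np.float64(0.001683827857214384))
hinge base side [ 0.534  -0.0622  0.014 ] catch base [ 0.6468 -0.0644  0.014 ]
hinge z176 [ 0.5353 -0.0536  0.17  ] catch [ 0.6465 -0.0566  0.176 ] knob z200 [0.5682 0.0307 0.2   ] [0.5665 0.0269 0.2   ]
```

```bash
cat >> h.py <<'E'
ORG=np.array([.594,.0355,0]);EX=np.array([.027,.99964,0]);EZ=np.array([0,0,1.]);EY=np.cross(EZ,EX)
PIV=ORG+.075*EZ
def W(x,y,z): return ORG+x*EX+y*EY+z*EZ
def lev(a,r,n=0):  # point on lever at angle a, n above the centre line
    s=np.radians(34)+a;return PIV+r*(-np.cos(s)*EX+np.sin(s)*EZ)+n*(np.sin(s)*EX+np.cos(s)*EZ)
def rot(tilt):  # tool y along -EY, tool z down tilted towards +EX by tilt deg
    return R.from_matrix(np.c_[EX,-EY,-EZ])*R.from_rotvec([0,np.radians(tilt),0])
def tcp(G,tilt,d=.155): return G-d*rot(tilt).as_matrix()[:,2],rot(tilt)
def rows(poses,n,p=None,q=None):
    """rows from the measured pose through poses, n[i] rows each"""
    from workcell import bot
    o=bot.get_obs();p=o["position"] if p is None else p;q=R.from_quat(o["tool_rot"]) if q is None else q;out=[]
    for (P,Q),k in zip(poses,n):
        for i in range(k):
            f=1/(k-i);r=np.r_[q.inv().apply((P-p)*f)*100,np.degrees((q.inv()*Q).as_rotvec())*f].round(2)
            p=p+q.apply(r[:3]/100);q=q*R.from_rotvec(np.radians(r[3:]));out.append(r.tolist())
    for i in range(0,len(out),8): print([out[i:i+8]])
def st():
    from workcell import bot
    o=bot.get_obs();print(o["time_s"],o["position"].round(4),"F",o["force"].round(1),"joints",o["joints"].round(2),o["opening"].round(4),o["finger_force"])
E
python3 - <<'E'
from h import *
G=lev(0,.206);print(G)
A=tcp(G,-25,.155+.11)
print(A[0]);rows([(np.array([.40,.25,.52]),R.from_rotvec([0,0,np.radians(-32)])*R.from_quat([0.2308,0.973,0,0])),(A[0]+[0,0,.06],A[1]),A],[7,9,2])
E
```

```text
[ 0.58938889 -0.13522026  0.19019374]
[ 0.59241222 -0.02326723  0.4303653 ]
[[[-3.5, -2.46, -1.65, -0.01, 0.0, 4.57], [-3.69, -2.17, -1.65, -0.01, 0.0, 4.57], [-3.85, -1.87, -1.65, -0.01, 0.0, 4.57], [-3.98, -1.56, -1.66, -0.01, 0.0, 4.57], [-4.09, -1.23, -1.66, -0.01, 0.01, 4.57], [-4.18, -0.9, -1.65, -0.01, 0.0, 4.58], [-4.24, -0.57, -1.66, -0.01, 0.01, 4.57], [-3.71, 0.25, 0.33, 0.8, -2.7, 3.59]]]
[[[-3.66, 0.49, 0.5, 0.8, -2.7, 3.59], [-3.6, 0.72, 0.66, 0.8, -2.7, 3.59], [-3.51, 0.95, 0.82, 0.79, -2.7, 3.59], [-3.4, 1.18, 0.96, 0.8, -2.7, 3.59], [-3.27, 1.41, 1.1, 0.79, -2.7, 3.6], [-3.12, 1.62, 1.24, 0.8, -2.7, 3.59], [-2.95, 1.83, 1.35, 0.79, -2.7, 3.6], [-2.77, 2.04, 1.46, 0.8, -2.7, 3.59]]]
[[[1.27, -0.0, 2.72, -0.0, -0.0, 0.0], [1.27, -0.0, 2.72, -0.0, -0.0, 0.0]]]
```

Emit:
move_arm(plan=[[[-3.5, -2.5, -1.65, 0, 0, 4.6], [-3.7, -2.2, -1.65, 0, 0, 4.6], [-3.85, -1.9, -1.65, 0, 0, 4.6], [-4, -1.6, -1.65, 0, 0, 4.6], [-4.1, -1.2, -1.65, 0, 0, 4.6], [-4.2, -0.9, -1.65, 0, 0, 4.6], [-4.2, -0.6, -1.65, 0, 0, 4.6], [-3.7, 0.25, 0.3, 0.8, -2.7, 3.6]]], gripper=0.2, squeeze=40)

```text
time_s: 1.15
position: [0.4207, 0.2165, 0.5188]
tool_rot: [0.52, 0.854, -0.017, 0.018]
force: [1.2, 1.2, -0.2]
opening: 0.0682
finger_force: 0.0
```

Emit:
move_arm(plan=[[[-3.7, 0.5, 0.5, 0.8, -2.7, 3.6], [-3.6, 0.7, 0.7, 0.8, -2.7, 3.6], [-3.5, 0.95, 0.8, 0.8, -2.7, 3.6], [-3.4, 1.2, 1, 0.8, -2.7, 3.6], [-3.3, 1.4, 1.1, 0.8, -2.7, 3.6], [-3.1, 1.6, 1.2, 0.8, -2.7, 3.6], [-3, 1.8, 1.35, 0.8, -2.7, 3.6], [-2.8, 2, 1.5, 0.8, -2.7, 3.6]]])

```text
time_s: 2.15
position: [0.5902, -0.0277, 0.4902]
tool_rot: [0.702, 0.679, -0.156, 0.151]
force: [0.5, 0.9, 0.5]
opening: 0.0681
finger_force: 0.0
```

```bash
python3 - <<'E'
from h import *
st()
G=lev(0,.206)
rows([tcp(G,-25,.155+.09)],[4])
E
```

```text
Traceback (most recent call last):
  File "h.py", line 33, in st
    o=bot.get_obs();print(o["time_s"],o["position"].round(4),"F",o["force"].round(1),"joints",o["joints"].round(2),o["opening"].round(4),o["finger_force"])
                                                                                                                   ^^^^^^^^^^^^^^^^^^
AttributeError: 'float' object has no attribute 'round'
```

```bash
sed -i 's/o\["opening"\].round(4)/round(o["opening"],4)/' h.py; python3 - <<'E'
from h import *
st()
G=lev(0,.206)
rows([tcp(G,-25,.155+.09)],[4])
from workcell import bot
c=bot.read_camera("wrist");np.savez("pics/w1.npz",**c)
for n,P in(("grip",G),("btn",lev(0,.231)),("guardend",lev(0,.251,.015)),("knob",W(0,0,0))): print(n,proj(c,P))
cv2.imwrite("pics/w1.png",c["img"][:,:,::-1])
E
```

```text
2.15 [ 0.5902 -0.0277  0.4902] F [0.5 0.9 0.5] joints [ 0.04  0.32  1.39 -0.44  1.48  0.12] 0.0681 0.0
[[[0.74, 0.05, 1.81, -0.05, 0.02, -0.09], [0.74, 0.05, 1.8, -0.05, 0.02, -0.09], [0.73, 0.06, 1.81, -0.04, 0.01, -0.08], [0.73, 0.05, 1.81, -0.05, 0.02, -0.09]]]
grip [[324.516166   156.75870967]]
btn [[324.64218281 183.03732258]]
guardend [[324.8655806  206.44418464]]
knob [[322.89802193 -92.86354702]]
```

View pics/w1.png

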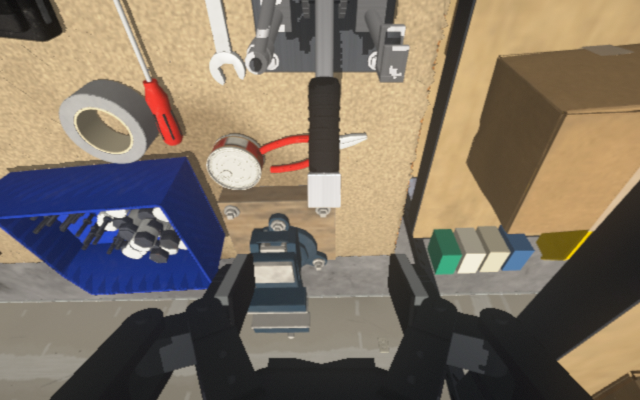

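The wrist view shows the grip and guard at column 324, with the guard end at row 206. That agrees with my predicted projections, so I'll descend.

Emit:
move_arm(plan=[[[0.75, 0.05, 1.8, 0, 0, 0], [0.75, 0.05, 1.8, 0, 0, 0], [0.7, 0.05, 1.8, 0, 0, 0], [0.7, 0.05, 1.8, 0, 0, 0], [0, 0, 3, 0, 0, 0], [0, 0, 3, 0, 0, 0], [0, 0, 2, 0, 0, 0], [0, 0, 1, 0, 0, 0]]])

```text
time_s: 3.2
position: [0.5899, -0.0692, 0.3302]
tool_rot: [0.701, 0.679, -0.156, 0.15]
force: [-0.6, -0.1, -0.2]
opening: 0.0682
finger_force: 0.0
```

```bash
python3 - <<'E'
from h import *
st()
G=lev(0,.206)
rows([tcp(G,-25)],[1])
E
```

```text
3.2 [ 0.5899 -0.0692  0.3302] F [-0.6 -0.1 -0.2] joints [-0.03  0.41  1.65 -0.49  1.13  0.22] 0.0682 0.0
[[[-0.07, 0.13, -0.02, -0.26, -0.02, -0.21]]]
```

Emit:
move_arm(plan=[[[0, 0.1, 0, 0, 0, 0], [0, 0, 0, 0, 0, 0], [0, 0, 0, 0, 0, 0], [0, 0, 0, 0, 0, 0], [0, 0, 0, 0, 0, 0], [0, 0, 0, 0, 0, 0]]], gripper=1, squeeze=40)

```text
time_s: 3.95
position: [0.591, -0.0686, 0.3326]
tool_rot: [0.701, 0.679, -0.155, 0.151]
force: [-3.4, 3.4, 5.5]
opening: 0.0282
finger_force: 39.9
```

```bash
python3 - <<'E'
from h import *
st()
rows([tcp(lev(a,.206),-25-10*a/.66) for a in np.linspace(0,.66,15)[1:]],[1]*14,p=tcp(lev(0,.206),-25)[0],q=rot(-25))
E
```

```text
3.95 [ 0.591  -0.0686  0.3326] F [-3.4  3.4  5.5] joints [-0.03  0.41  1.65 -0.49  1.13  0.22] 0.0282 39.91785901081073
[[[0.37, 0.0, -0.95, -0.0, -0.71, -0.0], [0.4, 0.0, -0.95, 0.0, -0.72, 0.0], [0.43, 0.0, -0.94, -0.0, -0.71, 0.0], [0.47, 0.0, -0.93, -0.0, -0.72, -0.0], [0.5, 0.0, -0.92, -0.0, -0.71, -0.0], [0.53, 0.0, -0.91, 0.0, -0.72, 0.0], [0.56, 0.0, -0.9, 0.0, -0.71, 0.0], [0.59, 0.0, -0.88, -0.0, -0.71, 0.0]]]
[[[0.62, 0.0, -0.87, -0.0, -0.72, 0.0], [0.65, 0.0, -0.86, 0.0, -0.71, 0.0], [0.69, 0.0, -0.84, -0.0, -0.72, 0.0], [0.71, 0.0, -0.82, -0.0, -0.71, -0.0], [0.74, 0.0, -0.8, -0.0, -0.72, -0.0], [0.76, 0.0, -0.78, -0.0, -0.71, -0.0]]]
```

Emit:
move_arm(plan=[[[0.37, 0, -0.95, 0, -0.7, 0], [0.4, 0, -0.95, 0, -0.7, 0], [0.43, 0, -0.95, 0, -0.7, 0], [0.47, 0, -0.93, 0, -0.7, 0], [0.5, 0, -0.92, 0, -0.7, 0], [0.53, 0, -0.9, 0, -0.7, 0], [0.56, 0, -0.9, 0, -0.7, 0], [0.6, 0, -0.88, 0, -0.7, 0]]])

```text
time_s: 4.95
position: [0.5934, -0.0002, 0.3785]
tool_rot: [0.693, 0.671, -0.19, 0.183]
force: [2.2, -7.4, -13.8]
opening: 0.0281
finger_force: 43.9
```

```bash
cat >> h.py <<'E'
def gripang(d=.155):
    from workcell import bot
    o=bot.get_obs();g=o["position"]+d*R.from_quat(o["tool_rot"]).as_matrix()[:,2]-PIV
    x,z=g@EX,g@EZ;print("angle",np.arctan2(z,-x)-np.radians(34),"r",np.hypot(x,z),"y",g@EY)
E
python3 - <<'E'
from h import *
st();gripang()
E
```

```text
4.95 [ 5.934e-01 -2.000e-04  3.785e-01] F [  2.2  -7.4 -13.8] joints [ 0.1   0.39  1.58 -0.55  1.3   0.32] 0.0281 43.88840499755588
angle 0.3842960122506053 r 0.20519746908235517 y 0.0001614307632616843
```

Emit:
move_arm(plan=[[[0.62, 0, -0.87, 0, -0.7, 0], [0.65, 0, -0.86, 0, -0.7, 0], [0.7, 0, -0.84, 0, -0.7, 0], [0.7, 0, -0.82, 0, -0.7, 0], [0.75, 0, -0.8, 0, -0.7, 0], [0, 0, 0, 0, 0, 0]]])

```text
time_s: 5.7
position: [0.595, 0.0517, 0.3958]
tool_rot: [0.686, 0.666, -0.21, 0.203]
force: [3.2, 1.6, -14.6]
opening: 0.0284
finger_force: 47.5
```

```bash
python3 - <<'E'
from h import *
st();gripang()
rows([tcp(lev(.665,.206),-35)],[1])
E
```

```text
5.7 [0.595  0.0517 0.3958] F [  3.2   1.6 -14.6] joints [ 0.2   0.4   1.53 -0.58  1.4   0.39] 0.0284 47.51381821464747
angle 0.6265370889486049 r 0.20479504795461176 y -0.00012224488681244848
[[[0.66, -0.06, -0.7, -0.17, -1.02, -0.13]]]
```

Emit:
move_arm(plan=[[[0.65, 0, -0.7, 0, -0.7, 0], [0, 0, 0, 0, 0, 0], [0, 0, 0, 0, 0, 0]]])

```text
time_s: 6.08
position: [0.5954, 0.06, 0.3972]
tool_rot: [0.685, 0.665, -0.214, 0.207]
force: [4.2, 0.1, -26.2]
opening: 0.0279
finger_force: 46.9
```

```bash
python3 - <<'E'
from h import *
st();gripang()
from workcell import bot
c=bot.read_camera("side");np.savez("pics/s2.npz",**c)
cv2.imwrite("pics/s2.png",cv2.resize(c["img"][130:290,240:400,::-1],None,fx=3.7,fy=3.7,interpolation=cv2.INTER_CUBIC))
for a in(.45,.6,.66,.75):print(a,(proj(c,lev(a,.231))-[240,130])*3.7)
E
```

```text
6.075 [0.5954 0.06   0.3972] F [  4.2   0.1 -26.2] joints [ 0.21  0.4   1.52 -0.59  1.42  0.4 ] 0.0279 46.91082916368032
angle 0.661519118150835 r 0.20484612067846225 y -0.00015795681439704403
0.45 [[326.13358116 158.53451382]]
0.6 [[312.75224082 118.93420841]]
0.66 [[307.34534415 105.34485466]]
0.75 [[299.26726507  87.48838919]]
```

View pics/s2.png

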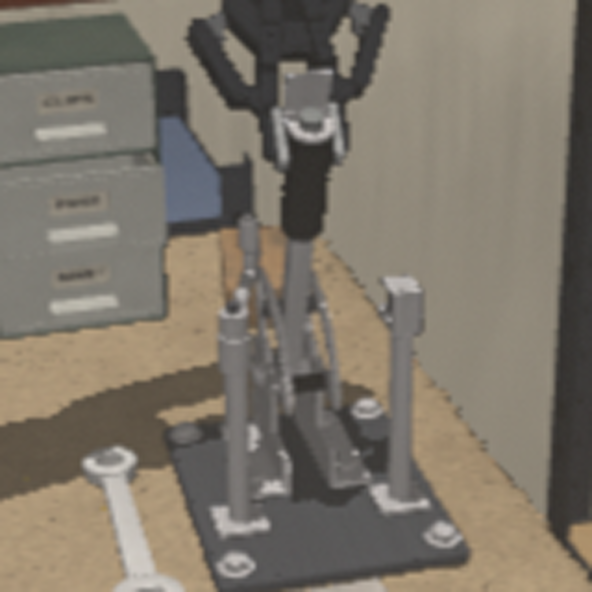

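The side view puts the button at about (313,116) in the crop, so the lever is near 0.62 rad. I'll let go and back out.

Emit:
move_arm(plan=[[[0, 0, 0, 0, 0, 0], [0, 0, 0, 0, 0, 0], [0, 0, 0, 0, 0, 0], [0, 0, -0.5, 0, 0, 0], [0, 0, -2, 0, 0, 0], [0, 0, -4, 0, 0, 0], [0, 0, -4, 0, 0, 0], [0, 0, 0, 0, 0, 0]]], gripper=0)

```text
time_s: 7.12
position: [0.5972, 0.1207, 0.4883]
tool_rot: [0.686, 0.664, -0.212, 0.21]
force: [-0.8, 0.1, -0.8]
opening: 0.0852
finger_force: 0.0
```

```bash
python3 - <<'E'
from h import *
st()
from workcell import bot
bot.get_obs()
c=bot.read_camera("side");t=bot.read_camera("top")
a=cv2.resize(c["img"][130:290,260:360,::-1],None,fx=3.7,fy=3.7,interpolation=cv2.INTER_CUBIC)
b=cv2.resize(t["img"][140:250,300:410,::-1],None,fx=3.7,fy=3.7,interpolation=cv2.INTER_CUBIC)
im=np.zeros((592,780,3),np.uint8);im[:,:370]=a;im[:407,371:371+407]=b;cv2.imwrite("pics/c3.png",im)
for a in(.45,.6,.75):print(a,(proj(c,lev(a,.231))-[260,130])*3.7,(proj(t,lev(a,.251,.015))-[300,140])*3.7+[371,0])
E
```

```text
7.125 [0.5972 0.1207 0.4883] F [-0.8  0.1 -0.8] joints [ 0.31  0.39  1.32 -0.57  1.64  0.36] 0.0852 0.0
0.45 [[252.13358116 158.53451382]] [[704.39078347 114.68106887]]
0.6 [[238.75224082 118.93420841]] [[641.41488919 100.05734573]]
0.75 [[225.26726507  87.48838919]] [[571.70408368  88.00819555]]
```

View pics/c3.png

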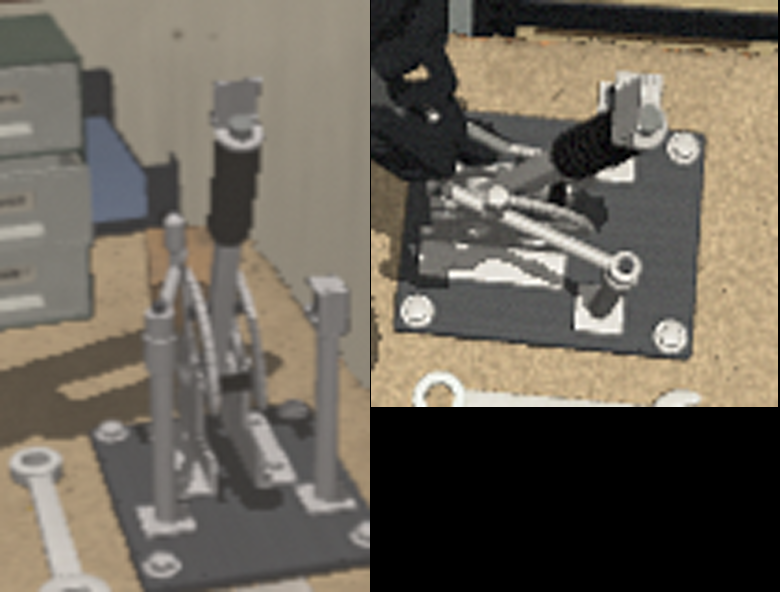

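Side: the button sits at (239,124) in the crop, against (239,119) predicted for 0.60. Top: the guard end is near (640,100), which also fits 0.60. So the ratchet holds the lever in the fourth notch, untouched, and I can move round to the button.

```bash
python3 - <<'E'
from h import *
T=90-34-np.degrees(.6)
rows([(W(-.03,0,.58),rot(0)),tcp(lev(.6,.231+.05,-.003),T,.173)],[6,6])
E
```

```text
[[[-2.47, -0.0, -0.22, -0.01, 5.8, -0.04], [-2.43, -0.01, -0.46, -0.01, 5.8, -0.04], [-2.37, -0.01, -0.71, -0.02, 5.8, -0.04], [-2.29, -0.01, -0.94, -0.01, 5.8, -0.04], [-2.18, -0.01, -1.17, -0.02, 5.8, -0.04], [-2.05, -0.01, -1.38, -0.01, 5.81, -0.05], [-2.34, 0.0, 1.4, -0.0, 3.6, 0.0], [-2.42, 0.0, 1.25, -0.0, 3.6, 0.0]]]
[[[-2.49, 0.0, 1.1, -0.0, 3.61, 0.0], [-2.56, 0.0, 0.94, -0.0, 3.6, 0.0], [-2.61, 0.0, 0.77, -0.0, 3.61, 0.0], [-2.65, 0.0, 0.61, -0.0, 3.6, 0.0]]]
```

Emit:
move_arm(plan=[[[-2.5, 0, -0.2, 0, 5.8, 0], [-2.4, 0, -0.5, 0, 5.8, 0], [-2.4, 0, -0.7, 0, 5.8, 0], [-2.3, 0, -0.95, 0, 5.8, 0], [-2.2, 0, -1.2, 0, 5.8, 0], [-2, 0, -1.4, 0, 5.8, 0], [-2.3, 0, 1.4, 0, 3.6, 0], [-2.4, 0, 1.25, 0, 3.6, 0]]], gripper=1)

```text
time_s: 8.22
position: [0.5919, -0.0421, 0.5513]
tool_rot: [0.717, 0.694, 0.045, -0.045]
force: [0.4, 0.9, 0.7]
opening: -0.0001
finger_force: 0.0
```

Emit:
move_arm(plan=[[[-2.5, 0, 1.1, 0, 3.6, 0], [-2.55, 0, 0.95, 0, 3.6, 0], [-2.6, 0, 0.8, 0, 3.6, 0], [-2.65, 0, 0.6, 0, 3.6, 0], [0, 0, 0, 0, 0, 0], [0, 0, 0, 0, 0, 0]]])

```text
time_s: 8.98
position: [0.5891, -0.1336, 0.4965]
tool_rot: [0.706, 0.683, 0.134, -0.131]
force: [-0.1, 1.0, -0.7]
opening: 0.0002
finger_force: 0.0
```

```bash
python3 - <<'E'
from h import *
T=90-34-np.degrees(.6)
st()
rows([tcp(lev(.6,.231+.05,-.003),T,.173),tcp(lev(.6,.231+.004,-.003),T,.173)],[1,4])
from workcell import bot
c=bot.read_camera("side")
cv2.imwrite("pics/s4.png",cv2.resize(c["img"][110:240,260:380,::-1],None,fx=4.5,fy=4.5,interpolation=cv2.INTER_CUBIC))
E
```

```text
8.975 [ 0.5891 -0.1336  0.4965] F [-0.1  1.  -0.7] joints [-0.33  0.35  1.31  0.36  1.59 -0.31] 0.0002 0.0
[[[-0.1, 0.03, 0.01, 0.06, 0.03, -0.29], [-0.0, 0.0, 1.15, 0.0, 0.0, 0.0], [-0.0, 0.0, 1.15, 0.0, 0.0, 0.0], [-0.0, 0.0, 1.15, 0.0, 0.0, 0.0], [-0.0, 0.0, 1.15, 0.0, 0.0, 0.0]]]
```

View pics/s4.png

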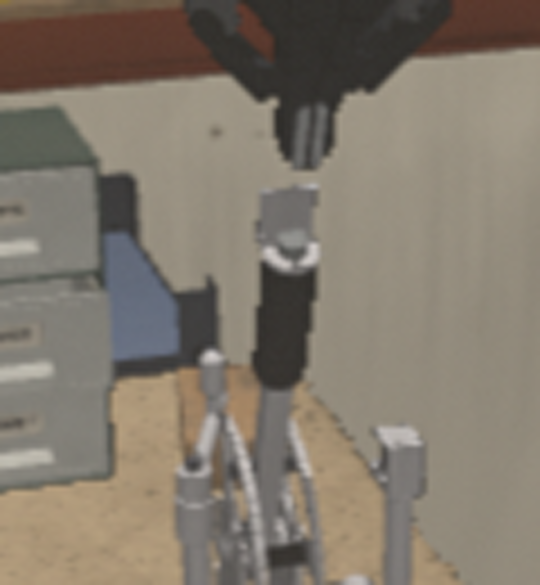

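The closed fingertips, at (307,165), are lined up above the button at (293,240) and in front of the guard. I'll go in along the lever.

Emit:
move_arm(plan=[[[-0.1, 0, 1.15, 0, 0, 0], [0, 0, 1.15, 0, 0, 0], [0, 0, 1.15, 0, 0, 0], [0, 0, 1.15, 0, 0, 0], [0, 0, 0, 0, 0, 0]]])

```text
time_s: 9.65
position: [0.5896, -0.1174, 0.4521]
tool_rot: [0.705, 0.683, 0.134, -0.131]
force: [-0.8, 0.0, -0.1]
opening: 0.0005
finger_force: 0.0
```

Emit:
move_arm(plan=[[[0, 0, 0.3, 0, 0, 0], [0, 0, 0.3, 0, 0, 0], [0, 0, 0, 0, 0, 0]]])

```text
time_s: 10.02
position: [0.5899, -0.1159, 0.4485]
tool_rot: [0.706, 0.683, 0.135, -0.13]
force: [0.7, -1.7, 3.3]
opening: -0.0001
finger_force: 1.9
```

```bash
python3 - <<'E'
from h import *
st();gripang(.173)
E
```

```text
10.025 [ 0.5899 -0.1159  0.4485] F [ 0.7 -1.7  3.3] joints [-0.3   0.36  1.42  0.36  1.47 -0.32] -0.0001 1.9363766204332933
angle 0.585584871430593 r 0.23003418417290683 y -0.0006092481031924322
```

Emit:
move_arm(plan=[[[0, 0, 0.3, 0, 0, 0], [0, 0, 0.3, 0, 0, 0], [0, 0, 0, 0, 0, 0]]])

```text
time_s: 10.4
position: [0.5899, -0.1143, 0.4431]
tool_rot: [0.706, 0.683, 0.134, -0.129]
force: [-0.4, -5.8, 7.1]
opening: 0.0
finger_force: 4.4
```

```bash
python3 - <<'E'
from h import *
st();gripang(.173)
E
```

```text
10.4 [ 0.5899 -0.1143  0.4431] F [-0.4 -5.8  7.1] joints [-0.3   0.36  1.43  0.36  1.46 -0.32] 0.0 4.354730732738972
angle 0.5810571507830008 r 0.22446656089418535 y -0.0006088088233123768
```

```bash
python3 - <<'E'
from h import *
from workcell import bot
o=bot.get_obs();p=o["position"];q=R.from_quat(o["tool_rot"])
ps=[]
p=p+q.apply([0,0,.002]);p0,q0=p,q
for i in range(1,13):
    r=R.from_rotvec(EY*(-.049)*i); ps.append((PIV+r.apply(p-PIV),r*q))
print(r.apply(EX),p-PIV)
rows(ps,[1]*12,p0,q0);print(ps[-1][0])
E
```

```text
[0.02246536 0.83175071 0.5547028 ] [-0.00409627 -0.14910603  0.36623014]
[[[-1.94, 0.01, 0.07, 0.01, 2.81, 0.01], [-1.93, 0.01, 0.07, 0.02, 2.8, 0.01], [-1.94, 0.01, 0.08, 0.01, 2.81, 0.01], [-1.93, 0.0, 0.07, 0.01, 2.81, 0.01], [-1.94, 0.01, 0.07, 0.01, 2.81, 0.02], [-1.94, 0.01, 0.07, 0.02, 2.8, 0.01], [-1.93, 0.01, 0.07, 0.01, 2.81, 0.01], [-1.94, 0.01, 0.07, 0.01, 2.81, 0.01]]]
[[[-1.94, 0.01, 0.08, 0.01, 2.81, 0.01], [-1.93, 0.0, 0.07, 0.02, 2.8, 0.01], [-1.94, 0.01, 0.07, 0.01, 2.81, 0.01], [-1.93, 0.01, 0.07, 0.01, 2.81, 0.01]]]
[ 0.58509515 -0.29163729  0.29698153]
```

Emit:
move_arm(plan=[[[0, 0, 0.2, 0, 0, 0], [0, 0, 0, 0, 0, 0], [-1.94, 0.01, 0.07, 0, 2.8, 0], [-1.94, 0.01, 0.07, 0, 2.8, 0], [-1.94, 0.01, 0.07, 0, 2.8, 0], [0, 0, 0, 0, 0, 0]]])

```text
time_s: 11.15
position: [0.588, -0.1682, 0.4163]
tool_rot: [0.695, 0.672, 0.186, -0.177]
force: [-3.3, -12.2, 13.4]
opening: 0.0
finger_force: 9.4
```

```bash
python3 - <<'E'
from h import *
st();gripang(.173)
E
```

```text
11.15 [ 0.588  -0.1682  0.4163] F [ -3.3 -12.2  13.4] joints [-0.41  0.42  1.44  0.48  1.5  -0.46] 0.0 9.381878119893372
angle 0.42447644318217204 r 0.22453091944105597 y -0.0006122566603726336
```

Emit:
move_arm(plan=[[[-1.94, 0.01, 0.05, 0, 2.8, 0], [-1.94, 0.01, 0.06, 0, 2.8, 0], [-1.94, 0.01, 0.06, 0, 2.8, 0], [-1.94, 0.01, 0.07, 0, 2.8, 0], [0, 0, 0, 0, 0, 0]]])

```text
time_s: 11.78
position: [0.5862, -0.2315, 0.3696]
tool_rot: [0.674, 0.651, 0.252, -0.243]
force: [-4.5, -15.2, 12.0]
opening: -0.0
finger_force: 9.8
```

```bash
python3 - <<'E'
from h import *
st();gripang(.173)
E
```

```text
11.775 [ 0.5862 -0.2315  0.3696] F [ -4.5 -15.2  12. ] joints [-0.53  0.51  1.44  0.62  1.58 -0.61] -0.0 9.767918628640473
angle 0.2241523449559656 r 0.22475473894175058 y -0.0004787145139500559
```

Emit:
move_arm(plan=[[[-1.94, 0.01, 0.06, 0, 2.8, 0], [-1.94, 0.01, 0.06, 0, 2.8, 0], [-1.94, 0.01, 0.06, 0, 2.8, 0], [-1.94, 0.01, 0.06, 0, 2.8, 0], [-1.5, 0, 0.05, 0, 2.2, 0], [0, 0, 0, 0, 0, 0], [0, 0, 0, 0, 0, 0], [0, 0, 0, 0, 0, 0]]])

```text
time_s: 12.78
position: [0.5845, -0.292, 0.3008]
tool_rot: [0.64, 0.619, 0.329, -0.317]
force: [-4.3, -17.2, 7.7]
opening: 0.0003
finger_force: 9.7
```

```bash
python3 - <<'E'
from h import *
st();gripang(.173)
from workcell import bot
c=bot.read_camera("side");t=bot.read_camera("top")
a=cv2.resize(c["img"][130:290,260:380,::-1],None,fx=3.3,fy=3.7,interpolation=cv2.INTER_CUBIC)
b=cv2.resize(t["img"][150:250,300:450,::-1],None,fx=2.6,fy=2.6,interpolation=cv2.INTER_CUBIC)
im=np.zeros((592,796,3),np.uint8);im[:,:396]=a;im[:260,400:790]=b;cv2.imwrite("pics/c5.png",im)
E
```

```text
12.775 [ 0.5845 -0.292   0.3008] F [ -4.3 -17.2   7.7] joints [-0.63  0.65  1.43  0.74  1.68 -0.76] 0.0003 9.728036555461586
angle -0.00498424854217272 r 0.22497558998779202 y -0.000500746440352781
```

View pics/c5.png

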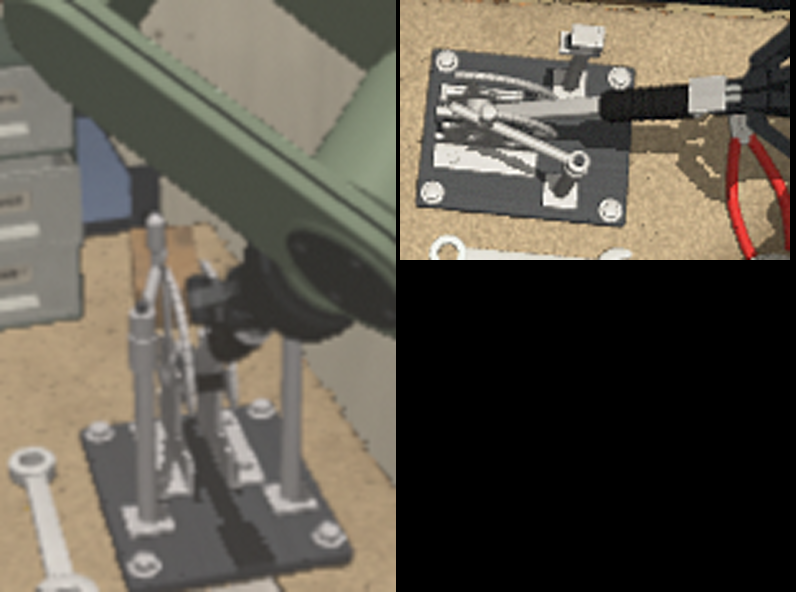

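The top crop puts the guard end at about column 425, where it was at the start, so the lever is down. I'll back out along the lever and move over the knob.

```bash
cat >> h.py <<'E'
HIN=W(-.091,.056,0)
def knob(th,z): return HIN+.086*(np.sin(th)*EX-np.cos(th)*EY)+z*EZ
def krot(th): # tool y along minus the closing axis t
    t=np.cos(th)*EX+np.sin(th)*EY; y=-t; zz=-EZ; return R.from_matrix(np.c_[np.cross(y,zz),y,zz])
def keep(th,z): return knob(th,z),krot(th)
E
python3 - <<'E'
from h import *
from workcell import bot
o=bot.get_obs();q=R.from_quat(o["tool_rot"])
k=np.array([.568,.030,0])-HIN;th=np.arctan2(k@EX,-k@EY);print("theta",th,np.hypot(*k[:2]),knob(th,.186))
rows([(o["position"]+q.apply([0,0,-.05]),q),(W(-.28,0,.45),rot(25)),(W(-.15,0.03,.47),krot(th)),keep(th,.44)],[2,4,4,6])
E
```

```text
theta 1.2291078505116886 0.09000350500198978 [0.5665573 0.0262659 0.186    ]
[[[-0.0, 0.0, -2.5, 0.0, 0.0, 0.0], [-0.0, 0.0, -2.5, 0.0, 0.0, 0.0], [3.72, 0.01, 0.04, 0.08, -7.33, -0.07], [3.7, 0.02, -0.43, 0.08, -7.33, -0.07], [3.61, 0.02, -0.9, 0.08, -7.33, -0.06], [3.47, 0.02, -1.36, 0.08, -7.33, -0.07], [3.16, -0.75, 0.92, -1.07, -6.19, 4.82], [3.16, -1.03, 0.56, -1.07, -6.19, 4.81]]]
[[[3.11, -1.3, 0.2, -1.06, -6.19, 4.82], [2.99, -1.56, -0.15, -1.07, -6.18, 4.81], [2.21, -0.74, 0.5, 0.0, -0.0, 0.0], [2.21, -0.74, 0.5, 0.0, -0.0, 0.0], [2.22, -0.74, 0.5, 0.0, -0.0, 0.0], [2.21, -0.73, 0.5, 0.0, -0.0, 0.0], [2.22, -0.74, 0.5, 0.0, -0.0, 0.0], [2.21, -0.73, 0.5, 0.0, -0.0, 0.0]]]
```

Emit:
move_arm(plan=[[[0, 0, -2.5, 0, 0, 0], [0, 0, -2.5, 0, 0, 0], [3.7, 0, 0, 0, -7.3, 0], [3.7, 0, -0.4, 0, -7.3, 0], [3.6, 0, -0.9, 0, -7.3, 0], [3.5, 0, -1.4, 0, -7.3, 0], [3.2, -0.75, 0.9, -1, -6.2, 4.8], [3.2, -1, 0.55, -1, -6.2, 4.8]]])

```text
time_s: 13.88
position: [0.5739, -0.1751, 0.4602]
tool_rot: [0.771, 0.627, 0.079, -0.079]
force: [-0.2, 0.2, -0.9]
opening: 0.0002
finger_force: 0.0
```

Emit:
move_arm(plan=[[[3.1, -1.3, 0.2, -1, -6.2, 4.8], [3, -1.6, -0.15, -1, -6.2, 4.8], [2.2, -0.75, 0.5, 0, 0, 0], [2.2, -0.75, 0.5, 0, 0, 0], [2.2, -0.75, 0.5, 0, 0, 0], [2.2, -0.7, 0.5, 0, 0, 0], [2.2, -0.7, 0.5, 0, 0, 0], [2.2, -0.7, 0.5, 0, 0, 0]]], gripper=0.5)

```text
time_s: 14.88
position: [0.5679, 0.0293, 0.4408]
tool_rot: [0.825, 0.565, -0.001, -0.005]
force: [0.4, -0.2, 0.3]
opening: 0.0428
finger_force: 0.0
```

```bash
python3 - <<'E'
from h import *
from workcell import bot
st()
c=bot.read_camera("wrist");np.savez("pics/w6.npz",**c)
cv2.imwrite("pics/w6.png",c["img"][:,:,::-1])
print(proj(c,knob(1.229,.2)),proj(c,HIN+.176*EZ),proj(c,lev(0,.251,.015)))
E
```

```text
14.875 [0.5679 0.0293 0.4408] F [ 0.4 -0.2  0.3] joints [0.03 0.29 1.51 0.01 1.34 0.4 ] 0.0428 0.0
[[324.31884079 221.05932427]] [[324.28490283 298.8424136 ]] [[431.81971302 423.29930429]]
```

View pics/w6.png

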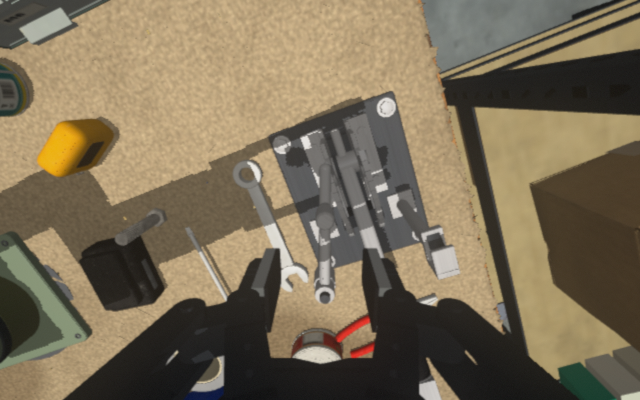

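The wrist view shows the knob top at (325,214) and the hinge top at (323,296). Both lie a few mm further to +x of the stand than I predicted.

```bash
python3 - <<'E'
from h import *
c=dict(np.load("pics/w6.npz"))
k=onz(c,(325,214.5),.2);h=onz(c,(323.5,296),.176);print(k,h,np.linalg.norm((k-h)[:2]),HIN)
k[2]=0
d=k-h;print("th with this hinge",np.arctan2(d@EX,-d@EY))
rows([(k+.353*EZ,krot(1.229))],[4])
E
```

```text
[0.56891779 0.03095226 0.2       ] [ 0.53599532 -0.05086794  0.176     ] 0.08819543059340874 [ 0.53556316 -0.05395524  0.        ]
th with this hinge 1.2152466865569016
[[[-0.02, 0.05, 2.18, -0.16, -0.1, -0.01], [-0.01, 0.05, 2.18, -0.16, -0.1, -0.01], [-0.01, 0.04, 2.17, -0.17, -0.1, -0.01], [-0.01, 0.04, 2.18, -0.16, -0.1, -0.01]]]
```

Emit:
move_arm(plan=[[[0, 0.05, 2.2, -0.16, -0.1, 0], [0, 0.05, 2.2, -0.16, -0.1, 0], [0, 0.05, 2.2, -0.16, -0.1, 0], [0, 0.05, 2.2, -0.16, -0.1, 0], [0, 0, 0, 0, 0, 0]]])

```text
time_s: 15.55
position: [0.5691, 0.0277, 0.3518]
tool_rot: [0.825, 0.564, -0.002, 0.001]
force: [-0.0, -0.4, 1.1]
opening: 0.0427
finger_force: 0.0
```

Emit:
move_arm(plan=[[[0, 0, 0, 0, 0, 0], [0, 0, 0, 0, 0, 0], [0, 0, 0, 0, 0, 0], [0, 0, 0, 0, 0, 0]]], gripper=1, squeeze=40)

```text
time_s: 16.05
position: [0.57, 0.0278, 0.355]
tool_rot: [0.826, 0.564, 0.001, 0.003]
force: [-0.9, 0.9, 3.6]
opening: 0.0129
finger_force: 39.7
```

```bash
sed -i 's/^HIN=.*/HIN=np.array([.536,-.0525,0])/' h.py; python3 - <<'E'
from h import *
from workcell import bot
st()
o=bot.get_obs();k=o["position"]-HIN;th=np.arctan2(k@EX,-k@EY);print("th",th,np.hypot(*k[:2]))
n=14;ths=np.linspace(th,.2,n+1)
rows([keep(a,o["position"][2]) for a in ths[1:]],[1]*n,*keep(th,o["position"][2]))
print(keep(0.2,.35)[0])
E
```

```text
16.05 [0.57   0.0278 0.355 ] F [-0.9  0.9  3.6] joints [ 0.03  0.35  1.65 -0.    1.14  0.4 ] 0.0129 39.700811833608896
th 1.1975849281739648 0.08714999085187253
[[[-0.02, 0.61, 0.0, 0.0, 0.0, 4.08], [-0.02, 0.61, 0.0, 0.0, 0.0, 4.09], [-0.02, 0.62, 0.0, 0.0, 0.0, 4.08], [-0.03, 0.61, 0.0, 0.0, 0.0, 4.08], [-0.02, 0.61, 0.0, 0.0, 0.0, 4.08], [-0.02, 0.61, 0.0, 0.0, 0.0, 4.09], [-0.02, 0.62, 0.0, 0.0, 0.0, 4.08], [-0.02, 0.61, 0.0, 0.0, 0.0, 4.08]]]
[[[-0.03, 0.61, 0.0, 0.0, 0.0, 4.08], [-0.02, 0.61, 0.0, 0.0, 0.0, 4.09], [-0.02, 0.62, 0.0, 0.0, 0.0, 4.08], [-0.02, 0.61, 0.0, 0.0, 0.0, 4.08], [-0.02, 0.61, 0.0, 0.0, 0.0, 4.08], [-0.03, 0.61, 0.0, 0.0, 0.0, 4.09]]]
[ 0.62071669 -0.0376963   0.35      ]
```

Emit:
move_arm(plan=[[[0, 0.6, 0, 0, 0, 4.1], [-0.02, 0.61, 0, 0, 0, 4.1], [-0.02, 0.61, 0, 0, 0, 4.1], [-0.03, 0.61, 0, 0, 0, 4.1], [-0.02, 0.61, 0, 0, 0, 4.1], [-0.02, 0.61, 0, 0, 0, 4.1], [-0.02, 0.62, 0, 0, 0, 4.1], [0, 0, 0, 0, 0, 0]]])

```text
time_s: 17.05
position: [0.6044, 0.0024, 0.3549]
tool_rot: [0.939, 0.343, 0.001, 0.003]
force: [-1.5, -3.5, 4.4]
opening: 0.0128
finger_force: 39.8
```

```bash
python3 - <<'E'
from h import *
from workcell import bot
st()
o=bot.get_obs();k=o["position"]-HIN;th=np.arctan2(k@EX,-k@EY);print("th",th,np.hypot(*k[:2]))
n=8;ths=np.linspace(th,.12,n+1)
rows([keep(a,o["position"][2]) for a in ths[1:]],[1]*n,*keep(th,o["position"][2]))
E
```

```text
17.05 [0.6044 0.0024 0.3549] F [-1.5 -3.5  4.4] joints [-0.01  0.4   1.57 -0.01  1.17  0.86] 0.0128 39.77839586266782
th 0.7031237593481866 0.08769552133900334
[[[-0.02, 0.63, 0.0, 0.0, 0.0, 4.18], [-0.03, 0.62, 0.0, 0.0, 0.0, 4.17], [-0.02, 0.63, 0.0, 0.0, 0.0, 4.18], [-0.02, 0.63, 0.0, 0.0, 0.0, 4.18], [-0.02, 0.62, 0.0, 0.0, 0.0, 4.17], [-0.03, 0.63, 0.0, 0.0, 0.0, 4.18], [-0.02, 0.62, 0.0, 0.0, 0.0, 4.17], [-0.02, 0.63, 0.0, 0.0, 0.0, 4.18]]]
```

Emit:
move_arm(plan=[[[-0.02, 0.63, 0, 0, 0, 4.2], [-0.03, 0.62, 0, 0, 0, 4.2], [-0.02, 0.63, 0, 0, 0, 4.2], [-0.02, 0.63, 0, 0, 0, 4.2], [-0.02, 0.62, 0, 0, 0, 4.2], [-0.03, 0.63, 0, 0, 0, 4.2], [-0.02, 0.62, 0, 0, 0, 4.2], [0, 0, 0, 0, 0, 0]]])

```text
time_s: 18.05
position: [0.6228, -0.0367, 0.3549]
tool_rot: [0.996, 0.093, 0.002, 0.003]
force: [-1.2, -3.0, 3.8]
opening: 0.0129
finger_force: 39.7
```

```bash
cat > k.py <<'E'
from h import *
from workcell import bot
st()
o=bot.get_obs();k=o["position"]-HIN;th=np.arctan2(k@EX,-k@EY);print("th",th,np.hypot(*k[:2]))
n=4;ths=np.linspace(th,-.03,n+1)
rows([keep(a,o["position"][2]) for a in ths[1:]],[1]*n,*keep(th,o["position"][2]))
E
python3 k.py
```

```text
18.05 [ 0.6228 -0.0367  0.3549] F [-1.2 -3.   3.8] joints [-0.08  0.43  1.52 -0.01  1.18  1.31] 0.0129 39.71284408005886
th 0.20686854089005555 0.08826962312502194
[[[-0.02, 0.51, 0.0, 0.0, 0.0, 3.39], [-0.01, 0.51, 0.0, 0.0, 0.0, 3.4], [-0.02, 0.51, 0.0, 0.0, 0.0, 3.39], [-0.01, 0.51, 0.0, 0.0, 0.0, 3.39]]]
```

Emit:
move_arm(plan=[[[0, 0.5, 0, 0, 0, 3.4], [0, 0.5, 0, 0, 0, 3.4], [0, 0.5, 0, 0, 0, 3.4], [0, 0.5, 0, 0, 0, 2], [0, 0.2, 0, 0, 0, 0], [0, 0, 0, 0, 0, 0], [0, 0, 0, 0, 0, 0]]])

```text
time_s: 18.92
position: [0.6244, -0.0571, 0.3549]
tool_rot: [1.0, -0.014, 0.002, 0.001]
force: [-2.2, 2.4, 6.5]
opening: 0.0126
finger_force: 40.1
```

```bash
python3 k.py
```

```text
18.925 [ 0.6244 -0.0571  0.3549] F [-2.2  2.4  6.5] joints [-0.11  0.43  1.52 -0.    1.19  1.49] 0.0126 40.06465678161476
th -0.02528769549504026 0.08850759392678509
[[[-0.0, 0.01, 0.0, 0.0, 0.0, 0.07], [-0.0, 0.01, 0.0, 0.0, 0.0, 0.06], [-0.0, 0.01, 0.0, 0.0, 0.0, 0.07], [-0.0, 0.01, 0.0, 0.0, 0.0, 0.07]]]
```

Emit:
move_arm(plan=[[[0, 0.2, 0, 0, 0, 0], [0, 0.2, 0, 0, 0, 0], [0, 0, 0, 0, 0, 0]]])

```text
time_s: 19.3
position: [0.6245, -0.06, 0.3549]
tool_rot: [1.0, -0.014, 0.002, -0.001]
force: [-1.7, 6.5, 5.0]
opening: 0.013
finger_force: 40.2
```

```bash
python3 k.py
```

```text
19.3 [ 0.6245 -0.06    0.3549] F [-1.7  6.5  5. ] joints [-0.11  0.43  1.52  0.    1.19  1.48] 0.013 40.19604193337727
th -0.05776686411780029 0.08880398160090536
[[[-0.0, -0.06, 0.0, 0.0, 0.0, -0.4], [-0.0, -0.06, 0.0, 0.0, 0.0, -0.4], [-0.0, -0.06, 0.0, 0.0, 0.0, -0.39], [-0.0, -0.06, 0.0, 0.0, 0.0, -0.4]]]
```

Emit:
move_arm(plan=[[[0, 0.3, 0, 0, 0, 0], [0, 0.3, 0, 0, 0, 0], [0, 0, 0, 0, 0, 0]]])

```text
time_s: 19.68
position: [0.6244, -0.0621, 0.3548]
tool_rot: [1.0, -0.014, 0.002, -0.006]
force: [-1.1, 21.3, 5.3]
opening: 0.0129
finger_force: 40.8
```

```bash
python3 k.py
```

```text
19.675 [ 0.6244 -0.0621  0.3548] F [-1.1 21.3  5.3] joints [-0.12  0.43  1.52  0.01  1.19  1.47] 0.0129 40.75610801475705
th -0.08156978985739485 0.08896522098565766
[[[-0.0, -0.11, 0.0, 0.0, 0.0, -0.74], [-0.0, -0.11, 0.0, 0.0, 0.0, -0.74], [-0.0, -0.11, 0.0, 0.0, 0.0, -0.74], [-0.0, -0.11, 0.0, 0.0, 0.0, -0.73]]]
```

Emit:
move_arm(plan=[[[0, -0.4, 0, 0, 0, 0], [0, -0.4, 0, 0, 0, 0], [0, -0.2, 0, 0, 0, 0], [0, 0, 0, 0, 0, 0]]])

```text
time_s: 20.18
position: [0.6246, -0.0575, 0.3549]
tool_rot: [1.0, -0.013, 0.002, 0.001]
force: [-1.5, 0.3, 5.6]
opening: 0.0131
finger_force: 40.4
```

```bash
python3 k.py
```

```text
20.175 [ 0.6246 -0.0575  0.3549] F [-1.5  0.3  5.6] joints [-0.11  0.43  1.52 -0.    1.19  1.49] 0.0131 40.36541900248267
th -0.029746971939899412 0.08869488234191245
[[[-0.0, 0.0, 0.0, 0.0, 0.0, 0.0], [-0.0, 0.0, 0.0, 0.0, 0.0, 0.01], [0.0, 0.0, 0.0, 0.0, 0.0, 0.0], [0.0, 0.0, 0.0, 0.0, 0.0, 0.0]]]
```

Force is now near zero. I'll open, lift and look.

Emit:
move_arm(plan=[[[0, 0, 0, 0, 0, 0], [0, 0, 0, 0, 0, 0], [0, 0, 0, 0, 0, 0], [0, 0, -2, 0, 0, 0], [0, 0, -4, 0, 0, 0], [0, 0, -4, 0, 0, 0], [0, 0, -4, 0, 0, 0], [0, 0, 0, 0, 0, 0]]], gripper=0.6)

```text
time_s: 21.18
position: [0.6243, -0.0574, 0.4983]
tool_rot: [1.0, -0.014, 0.006, 0.002]
force: [0.9, 0.1, -0.5]
opening: 0.0339
finger_force: 0.0
```

```bash
python3 - <<'E'
from h import *
from workcell import bot
st()
c=bot.read_camera("side");t=bot.read_camera("wrist")
a=cv2.resize(c["img"][170:270,280:370,::-1],None,fx=4.4,fy=4.4,interpolation=cv2.INTER_CUBIC)
b=cv2.resize(t["img"][100:350,200:450,::-1],None,fx=1.6,fy=1.6,interpolation=cv2.INTER_CUBIC)
im=np.zeros((440,798,3),np.uint8);im[:,:396]=a;im[:400,398:798]=b;cv2.imwrite("pics/c7.png",im)
E
```

```text
21.175 [ 0.6243 -0.0574  0.4983] F [ 0.9  0.1 -0.5] joints [-0.11  0.36  1.27 -0.    1.5   1.49] 0.0339 0.0
```

View pics/c7.png

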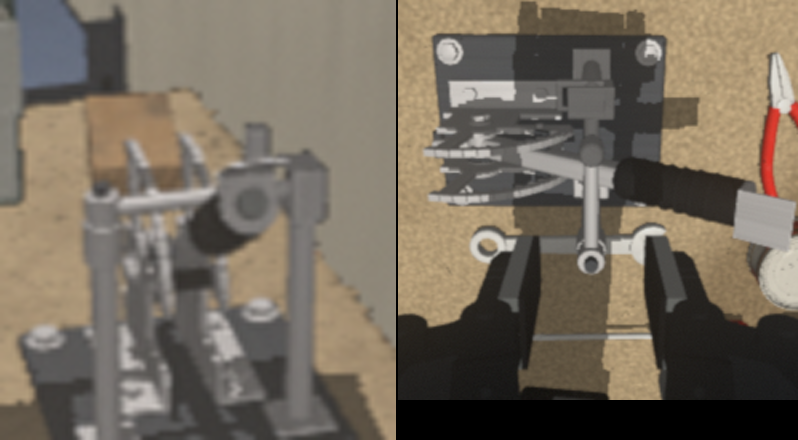

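Bar and knob lie straight across into the catch, with the hinge at (591,262), the knob at (592,153) and the catch at (590,100) in the right crop. I'll check the angle once more numerically before handing in.

```bash
python3 - <<'E'
from h import *
from workcell import bot
c=bot.read_camera("wrist")
px=lambda u,v:(200+(u-398)/1.6,100+v/1.6)
h=onz(c,px(591,262),.176);k=onz(c,px(592,153),.2);ct=onz(c,px(590,100),.176)
d=k-h;print(h,k,ct,np.linalg.norm(d[:2]),"th",np.arctan2(d@EX,-d@EY))
d=ct-h;print("catch line",np.arctan2(d@EX,-d@EY))
E
```

```text
[ 0.53902791 -0.05528324  0.176     ] [ 0.623024   -0.05825553  0.2       ] [ 0.64860955 -0.05788181  0.176     ] 0.08404865941335671 th -0.008368206717922072
catch line 0.003294073162457661
```

```bash
python3 -c "
from workcell import bot
print(bot.job_done())"
```

```text
the job is handed in; nothing more can be done
None
```

I pulled the lever to the fourth notch and let go, and the ratchet held it. I then released it with the button, brought it down onto its rest and closed the keeper bar against its hard stop. The final images put the bar at about -0.01 rad; the catch tongue itself could not be seen. I handed the job in at about 21 s, and the hand-in gave no verdict.

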